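Clamp a row of battery cells at the marked spring draw and hold

TASK

Complete the row of four thick cells for a battery pack: stand the two thick loose cells upright in the clamp's trough behind the two already there, setting them down gently, and leave the slim cells and the other things on the bench where they are. Then pull the clamp's sprung draw rod out by its grip, so that the jaw closes the row up and the rod comes out of its barrel until the barrel's mouth stands on the dark length mark. Finish holding it pulled there by the grip, so that the row stays clamped while I weld the strip on.

Things in the scene. Friction and masses are not known exactly. Their poses are not given: they have to be found in the camera images.
- cell_clamp: Cell clamp of aluminium blocks screwed to the bench, grey base plate 226 x 78 x 10 mm. Origin: on the bench surface, under the inner face of the fixed stop block, on the clamp's centre line. x runs along the trough away from the stop (the draw rod is pulled along -x), y across it, z up. Stop: x = -12 to 0 mm, 50 mm high. Two 8 mm guide rods at y = +-30 mm, z = 20 mm.
- trough_mid (a point): Middle of the trough's floor, at x = 61, z = 10 mm of the clamp. The trough runs from the stop (x = 0) to x = 122 mm, inner width 30 mm between black walls that flare outward above z = 26 mm and end at z = 35 mm (48 mm wide over the lips).
- clamp_carriage (a joint): Travel of the carriage (jaw, guide rods, crosshead, barrel: one piece) along the clamp's -x, m: 0 = open, 0.034 = end. At 0 the jaw's face is at x = 128 mm, 26 mm wide, 50 mm high; four closed-up cells fill 104 mm and stop it at about 0.024. About 1.5 N of friction; it stays where left. Pulling the draw rod moves it before the spring gives.
- jaw_face (a point): Middle of the face of the jaw block at the far end of the carriage, which presses on the last cell, 31 mm above the bench.
- draw_rod (a joint): How far the sprung draw rod (10 mm steel) has been pulled out of the barrel along -x of the clamp, m: 0 = drawn in by its spring, 0.056 = hard stop. The spring pulls back with about 4.4 N at 0 and 13 N at the mark (220 N/m). At 0.040 the barrel's mouth stands on the middle of the length mark.
- rod_mark (a point): Middle of the length mark, a dark band 8 mm long round the draw rod, hidden inside the barrel until the rod is pulled.
- barrel_mouth (a point): Centre of the mouth of the barrel (steel tube, 24 mm in diameter, axis 45 mm above the bench) from which the draw rod comes. It moves with the carriage.
- grip_mid (a point): Middle of the grip at the end of the draw rod, on its axis, 45 mm above the bench: an aluminium spool with a grey sleeve, lying along the clamp's x, waist 16 mm in diameter and 30 mm long between end flanges of 26 and 28 mm. With nothing pulled it lies at x = -114 mm of the clamp; it moves with rod and carriage.
- cell_1: Round lithium cell standing upright with its steel button up: cylinder 26 mm in diameter, 65 mm high, plain grey wrap, about 90 g. Origin: centre of its underside; z up along its axis. It stands in the trough near the stop.
- cell_2: Round lithium cell standing upright with its steel button up: cylinder 26 mm in diameter, 65 mm high, plain grey wrap, about 90 g. Origin: centre of its underside; z up along its axis. It stands in the trough behind cell_1, on the jaw's side.
- cell_3: Round lithium cell standing upright with its steel button up: cylinder 26 mm in diameter, 65 mm high, plain grey wrap, about 90 g. Origin: centre of its underside; z up along its axis. It stands loose on the bench, to the right.
- cell_4: Round lithium cell standing upright with its steel button up: cylinder 26 mm in diameter, 65 mm high, plain grey wrap, about 90 g. Origin: centre of its underside; z up along its axis. It stands loose on the bench, to the right.
- slim_cell_1: Slim cell of the same look, 18 mm in diameter, 65 mm high, standing on the bench among the loose thick ones; not wanted. Origin: centre of its underside.
- slim_cell_2: A second slim cell like slim_cell_1; not wanted.
- tape_roll: Roll of tape, 72 mm in diameter, 18 mm high, lying behind the clamp; leave it.
- side_cutters: Side cutters, 116 mm long, lying on the bench near the front edge at the right; leave them.
- slide_caliper: Digital caliper, 225 mm long, lying on the bench at the right; leave it.
- driver: Screwdriver, 178 mm long, lying on the bench at the right; leave it.

How it is judged:
On the way:
1. all four thick cells stand upright in the trough, let go, with the draw rod not yet pulled (x of cell_1 in the frame of cell_clamp between 0.008 and 0.118 m and y of cell_1 in the frame of cell_clamp between -0.004 and 0.004 m and z of cell_1 in the frame of cell_clamp between 0.006 and 0.014 m and angle between each of cell_1, cell_2, cell_3, cell_4's own z axis and vertical below 0.12 rad and x of cell_2 in the frame of cell_clamp between 0.008 and 0.118 m and y of cell_2 in the frame of cell_clamp between -0.004 and 0.004 m and z of cell_2 in the frame of cell_clamp between 0.006 and 0.014 m and x of cell_3 in the frame of cell_clamp between 0.008 and 0.118 m and y of cell_3 in the frame of cell_clamp between -0.004 and 0.004 m and z of cell_3 in the frame of cell_clamp between 0.006 and 0.014 m and x of cell_4 in the frame of cell_clamp between 0.008 and 0.118 m and y of cell_4 in the frame of cell_clamp between -0.004 and 0.004 m and z of cell_4 in the frame of cell_clamp between 0.006 and 0.014 m and value of joint draw_rod below 0.006 m and contact force between the fingers and cell_1 below 0.3 N and contact force between the fingers and cell_2 below 0.3 N and contact force between the fingers and cell_3 below 0.3 N and contact force between the fingers and cell_4 below 0.3 N), for 0.2 s.
At the end, for the whole second after the job is handed in: All four thick cells stand upright in the trough (centre line within 4 mm, tilt under 0.12 rad), the jaw closed on them (carriage 20.5 to 28 mm) with over 5 N; the draw rod is out 36 to 44 mm, so the barrel's mouth is on the 8 mm mark; the fingers still hold the grip (x of cell_1 in the frame of cell_clamp between 0.008 and 0.118 m and y of cell_1 in the frame of cell_clamp between -0.004 and 0.004 m and z of cell_1 in the frame of cell_clamp between 0.006 and 0.014 m and angle between each of cell_1, cell_2, cell_3, cell_4's own z axis and vertical below 0.12 rad and x of cell_2 in the frame of cell_clamp between 0.008 and 0.118 m and y of cell_2 in the frame of cell_clamp between -0.004 and 0.004 m and z of cell_2 in the frame of cell_clamp between 0.006 and 0.014 m and x of cell_3 in the frame of cell_clamp between 0.008 and 0.118 m and y of cell_3 in the frame of cell_clamp between -0.004 and 0.004 m and z of cell_3 in the frame of cell_clamp between 0.006 and 0.014 m and x of cell_4 in the frame of cell_clamp between 0.008 and 0.118 m and y of cell_4 in the frame of cell_clamp between -0.004 and 0.004 m and z of cell_4 in the frame of cell_clamp between 0.006 and 0.014 m and value of joint clamp_carriage between 0.0205 and 0.028 m and value of joint draw_rod between 0.036 and 0.044 m and (contact force between clamp_carriage and cell_1 above 5 N or contact force between clamp_carriage and cell_2 above 5 N or contact force between clamp_carriage and cell_3 above 5 N or contact force between clamp_carriage and cell_4 above 5 N) and contact force between the fingers and draw_rod above 3 N); the arm keeps its last pose, push and grip.
It fails at once if a slim cell is moved by more than 20 mm or knocked over (distance of any of slim_cell_1, slim_cell_2 from where it was at the start of the episode above 0.02 m or angle between any of slim_cell_1, slim_cell_2's own z axis and vertical above 0.5 rad).
It fails at once if another thing on the bench is moved by more than 30 mm (distance of any of tape_roll, side_cutters, slide_caliper, driver from where it was at the start of the episode above 0.03 m).
It fails at once if a thick cell is knocked over ((angle between cell_1's own z axis and vertical above 0.8 rad and contact force between the fingers and cell_1 below 0.05 N) or (angle between cell_2's own z axis and vertical above 0.8 rad and contact force between the fingers and cell_2 below 0.05 N) or (angle between cell_3's own z axis and vertical above 0.8 rad and contact force between the fingers and cell_3 below 0.05 N) or (angle between cell_4's own z axis and vertical above 0.8 rad and contact force between the fingers and cell_4 below 0.05 N)).
It fails at once if a cell is dropped from more than about 25 mm or thrown ((linear speed of cell_1 above 0.7 m/s and contact force between the fingers and cell_1 below 0.05 N) or (linear speed of cell_2 above 0.7 m/s and contact force between the fingers and cell_2 below 0.05 N) or (linear speed of cell_3 above 0.7 m/s and contact force between the fingers and cell_3 below 0.05 N) or (linear speed of cell_4 above 0.7 m/s and contact force between the fingers and cell_4 below 0.05 N)).
It also fails if it takes over 72 s, if anything falls off the work surface, if the arm or the gripper's body presses on something with over 40 N, if the wrist force passes 120 N, or if a joint passes its speed limit or range.

ROBOT

A 7-joint arm with a two-finger parallel gripper is mounted at the origin on a cart in front of the work surface, level with it; the furniture and walls round the work are solid. World frame = base frame: x ahead of the robot, y to its left, z up, the work surface at z = 0. Lengths are in m, angles in rad, forces in N, time in s.
With the tool pointing down it reaches from about 0.4 to 0.85 m from the base axis. Payload 10.4 kg.
Tool frame: the origin (TCP) lies at the very end of the fingers, on their centre line; the grasp point (between the pads) lies 19 mm behind it; z points along the fingers, y is the line along which they close (so a half turn about z gives the same grasp; the last joint's range is limited). The gripper opens to 85 mm and grips with 20 to 120 N. Pads are 22 mm wide; open, the fingers measure 114 mm over their backs; the gripper's body (76 mm by 85 mm) begins 54 mm behind the grasp point. The pads swing forward as they close: fully open they stand 13 mm farther back than shut.
Start: joints at [-1.214, 0.332, -0.065, 1.46, 0.022, 1.35, -0.088], TCP at [0.232, 0.58, 0.231] pointing down, gripper open.
Joint ranges: [-2.6, 2.6], [-0.5, 2.12], [-1.47, 1.34], [0.16, 2.42], [-1.27, 4.41], [0.06, 2.06], [-2.6, 2.6]. Speed limits (rad/s): [2.22, 2.22, 2.79, 2.79, 3.14, 3.14, 3.14].

INTERFACE

Orientations are given as a unit quaternion [x, y, z, w].
In Python, from workcell import manip, vision, order gives the robot as it stands. The module is installed in compiled form; this text tells all that it offers.
- The arm moves only by the tool move_arm, never from a script. Its argument "motion" is a list of rows, each a list of 3 entries, a list of its own where there are three numbers: the shift along the tool's x, y, z scaled (see below), then the turn, a rotation vector about the tool's x, y, z scaled (see below), then the opening, from -1 (shut) to 1 (fully open). In form: [[[dx, dy, dz], [wx, wy, wz], hand], ...]. A call has 1 to 12 rows; each row shifts and turns the commanded pose from where the row before left it, along the tool's axes as they then stand; what a row does not reach is not made up. The controller multiplies each number of a shift by 0.75 m and each number of a turn by pi/4 rad. A row lasts 1/10 s, in which the tool goes at most 50 mm and 8.59 degrees, less where a joint would pass 70% of its speed; a pose out of reach is approached as far as the arm can. A call with a number of a shift or a turn outside -1 to 1 is refused whole. A call with a gripper value outside its range is refused whole. The fingers move at their own pace and stop on an object; "newtons" is the grip in N (left out, the last holds). Time passes only in rows, so rows that do not move let the fingers close. It gives the time, the measured TCP pose, the force, the opening and the grip force at its end, in the units of the state.
- manip.get_obs(): the state, without advancing time (a new reading comes with each control period).
- vision.camera(name): name is "scene" or "top" or "wrist"; returns a dict with "pixels" (420x560x3 uint8, red, green, blue), "fx", "fy", "cx", "cy" (pixels), "k1" (the pictures are not rectified: a ray, as slopes to the right and down, at radius r is drawn at 1 + k1 r^2 times it, then the intrinsics apply), "R" (3x3) and "t" (3): a world point X has camera coordinates R X + t. Camera axes: x right, y down, z forward; pixel columns grow to the right and rows downward; lengths in m; the calibration is good to about 2 mm. A picture is of the moment at which its call begins. There is no depth.
- order.hand_in(): hands the job in; it is judged then, once.
The state is a dict: "clock": time; "joint_pos": joint angles; "joint_velocities": joint speeds; "tau": joint torques, N m; "position": TCP position; "ee_rot": TCP orientation; "ft_force": force on the tool from outside, world axes, zero at the start; "torque": the same for the moment, N m; "grip_width": opening from 0.0 (shut) to 1.0 (fully open); "grasp_force": force on a finger pad.
Only numpy, scipy, OpenCV 4.12 (cv2) and the standard library are available. Lean on these libraries where they do the work, as an engineer would, in place of code of your own. Each camera call takes 0.05 s, during which the arm holds its last target. There are 200 camera calls.

## Working session

There is one attempt and no reset: what is moved stays moved. The work goes in short steps, Python scripts to look and compute and a tool call to move; the robot and the scene stay as the last step left them, time stands still between calls to the robot, and variables do not carry over. Pictures are saved under pics/ and viewed, at most 10 in all, crops included, and the job is handed in when it is done.

Besides the shell and the picture viewer there is one more tool, called as name([rows], argument=value, ...), one row to a line, values as JSON. move_arm: Moves the arm, as the interface text tells. Its arguments: {"type":"object","properties":{"motion":{"type":"array"},"newtons":{"type":"number"}},"required":["motion"]}

```bash
mkdir -p pics
cat > h.py <<'E'
import numpy as np, cv2
from workcell import manip, vision, order
from scipy.spatial.transform import Rotation as Rot
def grab(n,f):
    c=vision.camera(n); cv2.imwrite(f,c["pixels"][:,:,::-1].copy()); return c
def ray(c,u,v):
    d=np.array([(u-c["cx"])/c["fx"],(v-c["cy"])/c["fy"]]); p=d.copy()
    for _ in range(20): p=d/(1+c["k1"]*(p@p))
    R=np.array(c["R"]);t=np.array(c["t"]); return -R.T@t, R.T@np.array([p[0],p[1],1])
def at(c,u,v,z):
    o,d=ray(c,u,v); return o+d*(z-o[2])/d[2]
def proj(c,X):
    q=np.array(c["R"])@np.array(X)+np.array(c["t"]); p=q[:2]/q[2]; p=p*(1+c["k1"]*(p@p))
    return np.array([c["fx"]*p[0]+c["cx"],c["fy"]*p[1]+c["cy"]])
def st():
    o=manip.get_obs(); print({k:np.round(o[k],4).tolist() for k in ("clock","position","ee_rot","ft_force","grip_width","grasp_force","joint_pos")}); return o
E
python3 - <<'E'
from h import *
st()
import pickle
for n in("top","scene"):
    c=grab(n,f"pics/{n}0.png"); pickle.dump(c,open(f"{n}0.pkl","wb"));print(n,c["fx"],c["k1"],np.round(-np.array(c["R"]).T@c["t"],3),np.round(c["R"],2).tolist())
E
```

```text
{'clock': 0.0, 'position': [0.2316, 0.5801, 0.2305], 'ee_rot': [0.1887, 0.982, -0.0007, -0.0001], 'ft_force': [0.5757, 0.1704, -0.6033], 'grip_width': 0.9977, 'grasp_force': 0.0, 'joint_pos': [-1.2136, 0.3329, -0.0647, 1.4609, 0.0216, 1.3499, -0.0885]}
top 395.18052831770893 -0.0012870379487127405 [ 0.472 -0.082  1.336] [[0.02, -1.0, 0.01], [-1.0, -0.02, -0.08], [0.08, -0.01, -1.0]]
scene 525.4374781793765 -0.19671263040712847 [-0.473  0.886  1.215] [[-0.68, -0.73, 0.01], [-0.46, 0.42, -0.78], [0.57, -0.54, -0.63]]
```

View pics/top0.png

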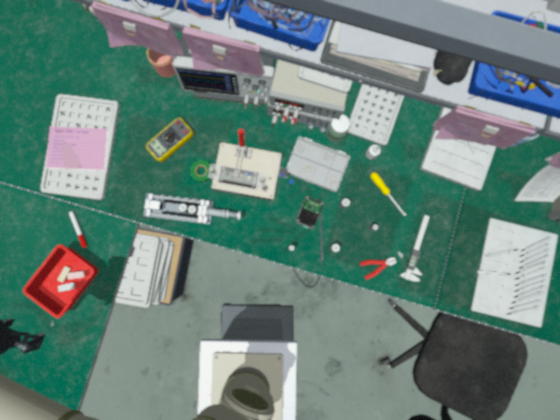

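View pics/scene0.png

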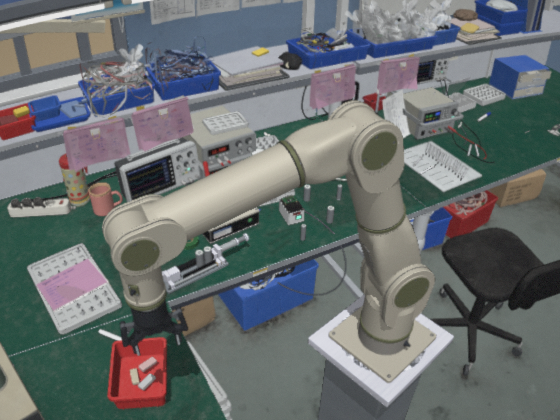

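Top view: the clamp spans (145–243, 195–220), loose cells are near (346,202), (375,227), (292,247) and (336,247). I'll zoom in on these.

Run:
```python
import cv2
a=cv2.imread('pics/top0.png'); 
x=cv2.resize(a[185:230,135:255],None,fx=6.6,fy=6.6,interpolation=cv2.INTER_CUBIC)
y=cv2.resize(a[190:260,280:400],None,fx=4,fy=4,interpolation=cv2.INTER_CUBIC)
import numpy as np
y=cv2.copyMakeBorder(y,0,0,0,x.shape[1]-y.shape[1],cv2.BORDER_CONSTANT)
o=np.vstack([x,y]);print(o.shape);cv2.imwrite('pics/crop0.png',o)
```

```text
(577, 792, 3)
```

View pics/crop0.png

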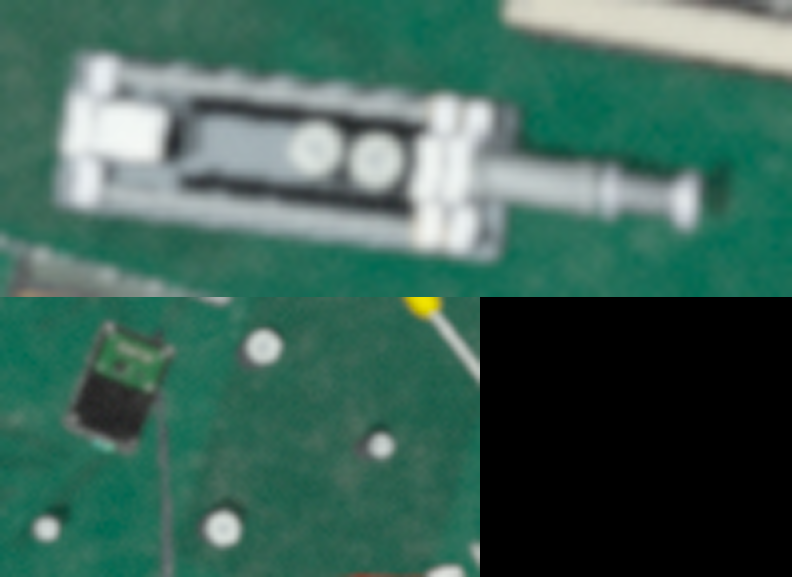

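The crop shows the thick loose cells at (263,347) and (223,527), and the slim ones at (380,445) and (46,528). In the trough the cells are at (317,148) and (377,159), with the jaw on the left and the grip on the right near (645,195).

Run:
```python
from h import *; import pickle
c=pickle.load(open('top0.pkl','rb')); g=cv2.cvtColor(c['pixels'],cv2.COLOR_RGB2GRAY)
def cen(u,v,r=6):
    u0,v0=int(u)-r,int(v)-r; p=c['pixels'][v0:v0+2*r+1,u0:u0+2*r+1].astype(float)
    w=np.clip(p[:,:,0]-90,0,60); yy,xx=np.mgrid[0:2*r+1,0:2*r+1]; return u0+(w*xx).sum()/w.sum(), v0+(w*yy).sum()/w.sum(), w.sum()/60
for n,(x,y) in dict(A=(263,347),s1=(380,445),s2=(46,528),B=(223,527)).items():
    u=280+(x+.5)/4-.5; v=190+(y-297+.5)/4-.5; cu,cv,a=cen(u,v); print(n,round(cu,1),round(cv,1),round(a),np.round(at(c,cu,cv,.065),4))
k=lambda x,y:(135+(x+.5)/6.6-.5,185+(y+.5)/6.6-.5)
for n,(x,y,z) in dict(c2=(317,148,.075),c1=(377,159,.075),jawL=(168,132,.05),grip=(648,195,.045),fl1=(605,190,.045),fl2=(687,200,.045),stop=(415,165,.05),basel=(58,205,.01),baser=(500,258,.01),baset=(78,60,.01),basetr=(518,105,.01)).items(): print(n,np.round(at(c,*k(x,y),z),4))
```

```text
A 345.4 202.1 63 [ 0.6133 -0.3055  0.065 ]
s1 374.8 226.8 30 [ 0.5352 -0.4014  0.065 ]
s2 291.2 247.5 29 [ 0.4628 -0.133   0.065 ]
B 335.2 247.5 64 [ 0.466  -0.2742  0.065 ]
c2 [0.5842 0.2171 0.075 ]
c1 [0.5795 0.1879 0.075 ]
jawL [0.5926 0.2967 0.05  ]
grip [0.5673 0.0597 0.045 ]
fl1 [0.5693 0.081  0.045 ]
fl2 [0.5653 0.0403 0.045 ]
stop [0.5791 0.1744 0.05  ]
basel [0.5579 0.3623 0.01  ]
baser [0.5361 0.1375 0.01  ]
baset [0.6322 0.3559 0.01  ]
basetr [0.6144 0.1312 0.01  ]
```

move_arm([
  [[0,0,0],[0,0,0.1818],1],
  [[0,0,0],[0,0,0.1818],1],
  [[0,0,0],[0,0,0.1818],1],
  [[0,0,0],[0,0,0.1818],1],
  [[0,0,0],[0,0,0.1818],1],
  [[0,0,0],[0,0,0.1818],1],
  [[0,0,0],[0,0,0.1818],1],
  [[0,0,0],[0,0,0.1818],1],
  [[0,0,0],[0,0,0.1818],1],
], newtons=40)

```text
clock: 1.0
position: [0.2316, 0.5803, 0.2308]
ee_rot: [0.742, 0.671, -0.0, 0.0]
ft_force: [-0.4, -0.3, 0.4]
grip_width: 0.998
grasp_force: 0.0
```

move_arm([
  [[-0.038,0.043,0],[0,0,0],1],
  [[-0.038,0.043,0],[0,0,0],1],
  [[-0.038,0.043,0],[0,0,0],1],
  [[-0.038,0.043,0],[0,0,0],1],
  [[-0.038,0.043,0],[0,0,0],1],
  [[-0.038,0.043,0],[0,0,0],1],
  [[-0.038,0.043,0],[0,0,0],1],
  [[-0.038,0.043,0],[0,0,0],1],
  [[-0.038,0.043,0],[0,0,0],1],
  [[-0.038,0.043,0],[0,0,0],1],
  [[-0.038,0.043,0],[0,0,0],1],
  [[-0.038,0.043,0],[0,0,0],1],
])

```text
clock: 2.2
position: [0.5857, 0.2023, 0.2311]
ee_rot: [0.739, 0.673, -0.0, -0.0]
ft_force: [1.0, 0.8, -0.0]
grip_width: 1.004
grasp_force: 0.0
```

Run:
```python
from h import *; import pickle
st()
c=grab("wrist","pics/w1.png"); pickle.dump(c,open("w1.pkl","wb"));print(np.round(-np.array(c["R"]).T@c["t"],3),np.round(c["R"],2).tolist())
```

```text
{'clock': 2.2, 'position': [0.5857, 0.2023, 0.2311], 'ee_rot': [0.7395, 0.6732, -0.0001, -0.0001], 'ft_force': [1.0023, 0.7815, -0.0028], 'grip_width': 1.0037, 'grasp_force': 0.0, 'joint_pos': [-0.7268, 0.33, 0.4091, 1.4976, -0.1329, 1.3417, -0.4009]}
[0.592 0.272 0.375] [[1.0, -0.09, -0.0], [-0.09, -0.96, 0.28], [-0.03, -0.28, -0.96]]
```

View pics/w1.png

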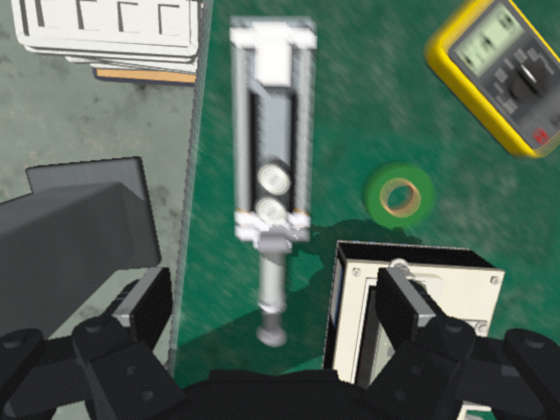

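Wrist view: trough vertical around column 272, cells at (273,180) and (271,212), jaw face near row 87, grip flanges at rows 309 and 338. The tape roll is right of the clamp at (400,197).

Run:
```python
from h import *; import pickle
c=pickle.load(open('w1.pkl','rb'))
for n,(x,y,z) in dict(c2=(273,180,.075),c1=(271,212,.075),jaw=(273,87,.05),fl1=(271,309,.045),fl2=(271,338,.045),bl=(229,22,.01),br=(316,22,.01),rodLtop=(242,60,.02),rodLbot=(241,200,.02),rodRtop=(306,60,.02),rodRbot=(305,200,.02)).items(): print(n,np.round(at(c,x,y,z),4))
a=cv2.resize(c['pixels'][10:350,220:330,::-1],None,fx=2,fy=2,interpolation=cv2.INTER_CUBIC)
a=np.hstack([a[:400],np.vstack([a[400:],np.zeros((120,220,3),np.uint8)])]);cv2.imwrite('pics/w1c.png',cv2.resize(a,None,fx=1.5,fy=1.5)); print(a.shape)
```

```text
c2 [0.5863 0.2142 0.075 ]
c1 [0.5817 0.185  0.075 ]
jaw [0.5937 0.2929 0.05  ]
fl1 [0.5701 0.0668 0.045 ]
fl2 [0.5665 0.0303 0.045 ]
bl [0.5577 0.3574 0.01  ]
br [0.6401 0.3496 0.01  ]
rodLtop [0.5667 0.3217 0.02  ]
rodLbot [0.5492 0.1852 0.02  ]
rodRtop [0.6274 0.316  0.02  ]
rodRbot [0.617  0.1788 0.02  ]
(400, 440, 3)
```

View pics/w1c.png

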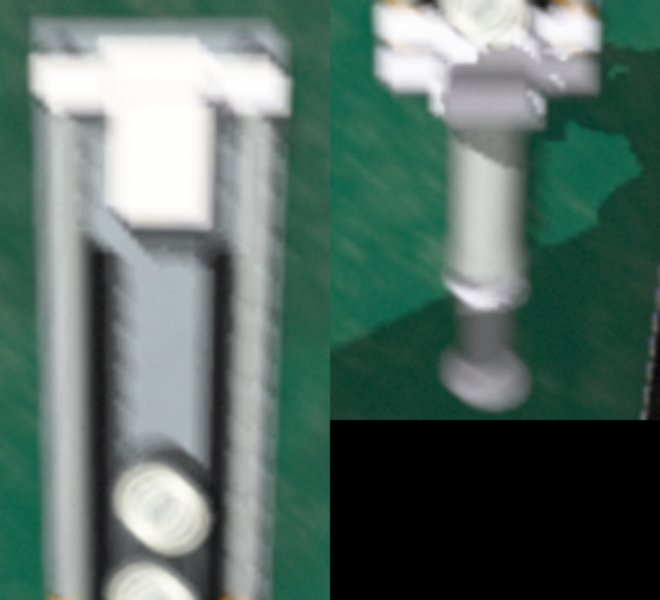

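move_arm([
  [[-0.056,0.0084,0],[0,0,0],1],
  [[-0.056,0.0084,0],[0,0,0],1],
  [[-0.056,0.0084,0],[0,0,0],1],
  [[-0.056,0.0084,0],[0,0,0],1],
  [[-0.056,0.0084,0],[0,0,0],1],
  [[-0.056,0.0084,0],[0,0,0],1],
  [[-0.056,0.0084,0],[0,0,0],1],
  [[-0.056,0.0084,0],[0,0,0],1],
  [[-0.056,0.0084,0],[0,0,0],1],
  [[-0.056,0.0084,0],[0,0,0],1],
  [[-0.056,0.0084,0],[0,0,0],1],
  [[-0.056,0.0084,0],[0,0,0],1],
])

```text
clock: 3.45
position: [0.6126, -0.3066, 0.2309]
ee_rot: [0.739, 0.673, -0.0, -0.0]
ft_force: [-0.0, 0.1, -0.1]
grip_width: 1.004
grasp_force: 0.0
```

move_arm([
  [[0,0,0.025],[0,0,0],1],
  [[0,0,0.025],[0,0,0],1],
  [[0,0,0.025],[0,0,0],1],
  [[0,0,0],[0,0,0],1],
  [[0,0,0],[0,0,0],1],
])

```text
clock: 3.95
position: [0.6127, -0.305, 0.1751]
ee_rot: [0.74, 0.673, -0.0, -0.0]
ft_force: [0.8, -0.6, 0.3]
grip_width: 1.0
grasp_force: 0.0
```

Run:
```python
from h import *; import pickle
st()
c=grab("wrist","pics/w2.png"); pickle.dump(c,open("w2.pkl","wb"))
o=manip.get_obs()["position"]; print(proj(c,[*o[:2],.065]),proj(c,[.6133,-.3055,.065]))
```

```text
{'clock': 3.95, 'position': [0.6127, -0.305, 0.1751], 'ee_rot': [0.7395, 0.6731, -0.0002, -0.0003], 'ft_force': [0.8211, -0.6195, 0.2666], 'grip_width': 0.9995, 'grasp_force': 0.0, 'joint_pos': [-0.0107, 0.5474, 0.5955, 1.3843, -0.3074, 1.3032, 0.5039]}
[274.06163799 207.16519037] [274.39183688 207.39019869]
```

View pics/w2.png

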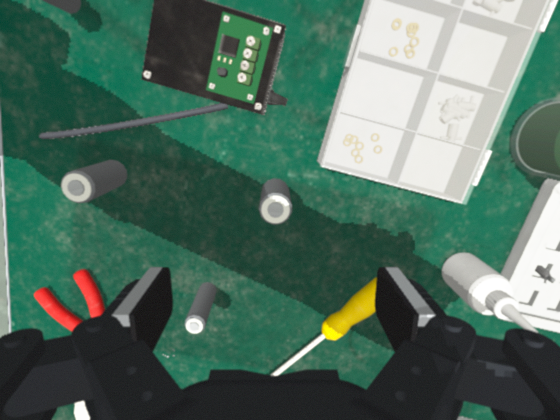

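Wrist view: the thick cell's top is at (276,207), right under the TCP, the other thick cell at (79,185), a slim cell at (195,323). The driver is clear of the fingers, so I'll descend and grip.

move_arm([
  [[0,0.0015,0.031],[0,0,0],1],
  [[0,0,0.031],[0,0,0],1],
  [[0,0,0.031],[0,0,0],1],
  [[0,0,0.031],[0,0,0],1],
  [[0,0,0.031],[0,0,0],1],
  [[0,0,0.031],[0,0,0],1],
  [[0,0,0],[0,0,0],1],
  [[0,0,0],[0,0,0],0.0],
  [[0,0,0],[0,0,0],-0.2],
  [[0,0,0],[0,0,0],-0.4],
  [[0,0,0],[0,0,0],-1],
  [[0,0,0],[0,0,0],-1],
], newtons=40)

```text
clock: 5.2
position: [0.6144, -0.3055, 0.0366]
ee_rot: [0.74, 0.673, 0.0, 0.001]
ft_force: [-1.2, 0.0, 6.8]
grip_width: 0.292
grasp_force: 39.1
```

move_arm([
  [[0,0,0],[0,0,0],-1],
  [[0,0,0],[0,0,0],-1],
  [[0,0,0],[0,0,0],-1],
  [[0,0,0],[0,0,0],-1],
  [[0,0,0],[0,0,0],-1],
])

```text
clock: 5.7
position: [0.6144, -0.3056, 0.0366]
ee_rot: [0.74, 0.673, 0.0, 0.001]
ft_force: [-1.8, 0.6, 6.1]
grip_width: 0.292
grasp_force: 39.2
```

move_arm([
  [[0,0,-0.012],[0,0,0],-1],
  [[0,0,-0.03],[0,0,0],-1],
  [[0,0,-0.03],[0,0,0],-1],
  [[0,0,-0.04],[0,0,0],-1],
  [[0,0,-0.04],[0,0,0],-1],
  [[0,0,-0.04],[0,0,0],-1],
  [[0,0,-0.03],[0,0,0],-1],
  [[0,0,-0.02],[0,0,0],-1],
])

```text
clock: 6.5
position: [0.6141, -0.3056, 0.2194]
ee_rot: [0.74, 0.673, 0.0, 0.001]
ft_force: [-0.3, -0.2, -0.8]
grip_width: 0.288
grasp_force: 39.3
```

move_arm([
  [[0.03,-0.0042,0],[0,0,0],-1],
  [[0.06,-0.0084,0],[0,0,0],-1],
  [[0.06,-0.0084,0],[0,0,0],-1],
  [[0.06,-0.0084,0],[0,0,0],-1],
  [[0.06,-0.0084,0],[0,0,0],-1],
  [[0.06,-0.0084,0],[0,0,0],-1],
  [[0.06,-0.0084,0],[0,0,0],-1],
  [[0.06,-0.0084,0],[0,0,0],-1],
  [[0.06,-0.0084,0],[0,0,0],-1],
  [[0.06,-0.0084,0],[0,0,0],-1],
  [[0.06,-0.0084,0],[0,0,0],-1],
  [[0.06,-0.0084,0],[0,0,0],-1],
])

```text
clock: 7.7
position: [0.5898, 0.2184, 0.2169]
ee_rot: [0.74, 0.673, -0.0, -0.0]
ft_force: [1.1, -0.7, -0.1]
grip_width: 0.29
grasp_force: 39.4
```

move_arm([
  [[0.025,-0.0035,0],[0,0,0],-1],
  [[0.012,-0.0017,0],[0,0,0],-1],
  [[0,0,0],[0,0,0],-1],
  [[0,0,0],[0,0,0],-1],
  [[0,0,0],[0,0,0],-1],
])

```text
clock: 8.2
position: [0.5897, 0.2423, 0.2173]
ee_rot: [0.741, 0.672, -0.0, 0.0]
ft_force: [-0.3, 0.4, -0.2]
grip_width: 0.291
grasp_force: 39.4
```

Run:
```python
from h import *; import pickle
st()
c=grab("wrist","pics/w3.png"); pickle.dump(c,open("w3.pkl","wb"))
for x in (0,.122,-.114,.128): print(x,proj(c,[.5805+.0945*x,.1725+.9955*x,.01]),proj(c,[.5805+.0945*x,.1725+.9955*x,.05]))
```

```text
{'clock': 8.2, 'position': [0.5897, 0.2423, 0.2173], 'ee_rot': [0.7406, 0.6719, -0.0, 0.0003], 'ft_force': [-0.2572, 0.4031, -0.2231], 'grip_width': 0.2914, 'grasp_force': 39.3838, 'joint_pos': [-0.7799, 0.3805, 0.4199, 1.4664, -0.156, 1.3277, -0.4463]}
0 [271.1925353  244.99493359] [270.95840218 260.23589083]
0.122 [270.6020441  130.65382252] [270.26725785 133.13364098]
-0.114 [271.65417254 334.70466563] [271.48781067 358.00925   ]
0.128 [270.56988214 124.43914504] [270.22914571 126.14245847]
```

View pics/w3.png

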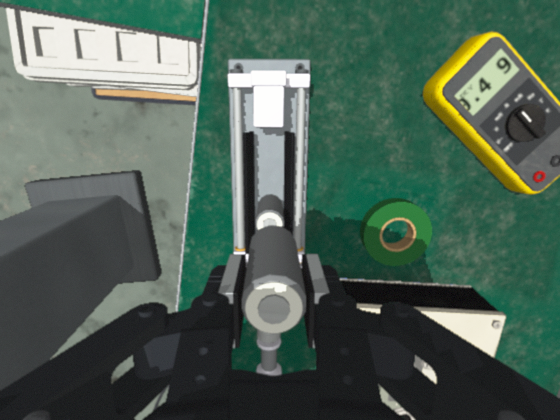

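Wrist view, now sharp: jaw face edge at (269,126), rods at columns 235 and 304, trough walls about 255 and 285, c2's top near (269,222), held cell's top at (273,307).

Run:
```python
from h import *; import pickle
c=pickle.load(open('w3.pkl','rb'))
print(proj(c,[.5897,.2423,.2173-.0366+.065]))
g=c['pixels'][:,225:320].mean(2).astype(int)
for r in (110,150,170,190): print(r,g[r].tolist())
x=cv2.resize(c['pixels'][80:330,220:330,::-1],None,fx=2.4,fy=2.4,interpolation=cv2.INTER_CUBIC)
y=cv2.resize(c['pixels'][200:280,240:300,::-1],None,fx=7,fy=7,interpolation=cv2.INTER_CUBIC); y=cv2.copyMakeBorder(y,0,x.shape[0]-y.shape[0],0,0,cv2.BORDER_CONSTANT)
cv2.imwrite('pics/w3c.png',np.hstack([x,y]))
```

```text
[273.48982802 304.63482762]
110 [74, 75, 79, 80, 109, 161, 184, 179, 167, 180, 207, 224, 224, 210, 184, 150, 116, 107, 112, 138, 181, 190, 189, 190, 188, 188, 186, 179, 208, 251, 254, 253, 253, 253, 253, 253, 253, 253, 253, 253, 253, 253, 253, 253, 253, 253, 253, 253, 253, 253, 253, 253, 253, 253, 253, 253, 254, 249, 186, 122, 111, 109, 113, 113, 112, 111, 112, 136, 175, 184, 173, 153, 161, 186, 208, 223, 223, 206, 180, 146, 119, 128, 156, 131, 77, 63, 74, 77, 77, 80, 80, 85, 80, 78, 75]
150 [74, 76, 77, 68, 70, 104, 156, 177, 174, 162, 181, 207, 223, 222, 205, 181, 147, 99, 51, 37, 33, 27, 25, 27, 24, 22, 24, 23, 38, 75, 104, 111, 134, 174, 181, 180, 181, 182, 182, 182, 182, 182, 182, 180, 180, 181, 179, 182, 182, 182, 182, 183, 182, 182, 181, 183, 183, 181, 163, 96, 37, 30, 29, 32, 32, 29, 37, 41, 37, 60, 97, 119, 155, 202, 222, 221, 203, 175, 141, 117, 129, 146, 112, 67, 67, 68, 66, 67, 67, 65, 66, 68, 73, 75, 76]
170 [76, 82, 79, 72, 69, 72, 109, 160, 183, 181, 180, 199, 217, 223, 212, 192, 163, 120, 70, 39, 35, 36, 26, 28, 22, 24, 28, 25, 32, 68, 102, 111, 111, 131, 169, 178, 179, 178, 179, 179, 178, 177, 179, 176, 177, 178, 176, 178, 178, 178, 178, 181, 181, 180, 179, 180, 179, 179, 159, 84, 31, 27, 32, 31, 32, 32, 42, 36, 44, 69, 100, 147, 198, 220, 222, 211, 188, 152, 117, 141, 167, 140, 80, 64, 67, 67, 69, 68, 69, 70, 68, 66, 68, 71, 69]
190 [71, 70, 73, 77, 83, 91, 104, 137, 167, 170, 160, 185, 210, 222, 217, 197, 173, 140, 95, 49, 35, 36, 27, 24, 26, 28, 23, 24, 27, 60, 101, 107, 110, 131, 171, 181, 179, 178, 177, 176, 177, 177, 179, 179, 180, 180, 179, 178, 180, 178, 177, 177, 178, 178, 181, 180, 181, 172, 131, 66, 29, 32, 32, 31, 31, 34, 41, 37, 56, 102, 149, 188, 210, 219, 216, 195, 167, 136, 126, 133, 138, 98, 72, 67, 72, 72, 73, 70, 71, 72, 74, 75, 75, 72, 71]
```

View pics/w3c.png

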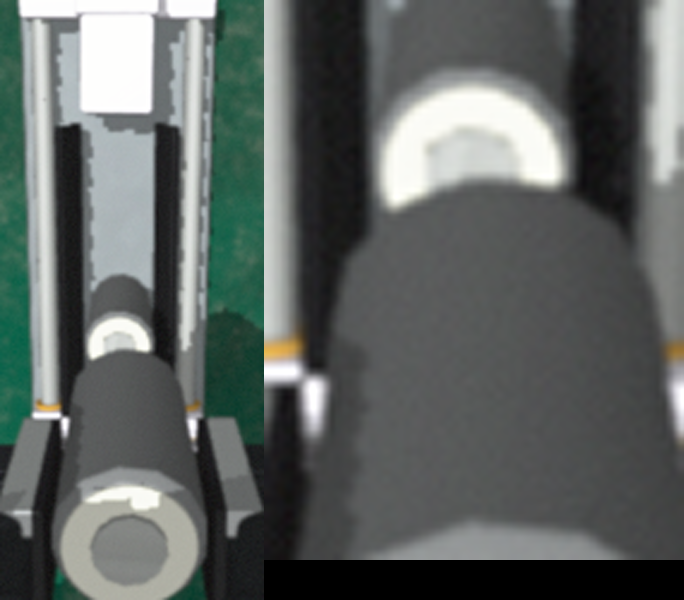

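move_arm([
  [[0.0084,-0.0059,0],[0,0,0],-1],
  [[0,0,0.025],[0,0,0],-1],
  [[0,0,0.035],[0,0,0],-1],
  [[0,0,0.035],[0,0,0],-1],
  [[0,0,0.035],[0,0,0],-1],
  [[0,0,0.03],[0,0,0],-1],
  [[0,0,0.02],[0,0,0],-1],
  [[0,0,0.01],[0,0,0],-1],
  [[0,0,0],[0,0,0],-1],
  [[0,0,0],[0,0,0],-1],
  [[0,0,0],[0,0,0],-1],
])

```text
clock: 9.35
position: [0.586, 0.2517, 0.0758]
ee_rot: [0.74, 0.673, 0.001, 0.0]
ft_force: [-0.4, -0.4, -1.5]
grip_width: 0.294
grasp_force: 39.4
```

Run:
```python
from h import *; import pickle
st()
c=grab("wrist","pics/w4.png"); pickle.dump(c,open("w4.pkl","wb"))
cv2.imwrite('pics/w4c.png',cv2.resize(c['pixels'][60:380,180:370,::-1],None,fx=1.8,fy=1.8,interpolation=cv2.INTER_CUBIC))
```

```text
{'clock': 9.35, 'position': [0.586, 0.2517, 0.0758], 'ee_rot': [0.7396, 0.6731, 0.001, 0.0002], 'ft_force': [-0.3686, -0.3657, -1.528], 'grip_width': 0.2945, 'grasp_force': 39.3837, 'joint_pos': [-0.7687, 0.5005, 0.3819, 1.6152, -0.2063, 1.0639, -0.4232]}
```

View pics/w4c.png

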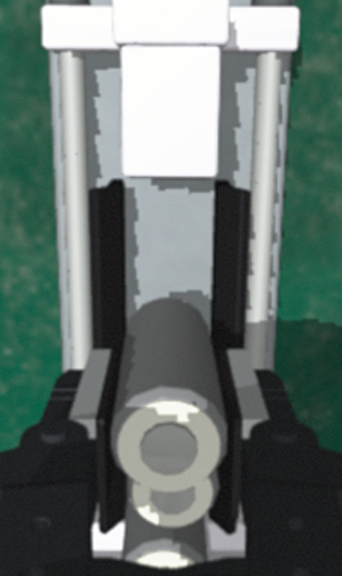

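Wrist crop: held cell's top at (169,445), c2's top at (172,492), jaw edge at row 177, trough floor from column 124 to 213.

Run:
```python
from h import *; import pickle
c=pickle.load(open('w4.pkl','rb'))
o=np.array([.5787,.1725]);ux=np.array([.0945,.9955]);uy=np.array([-.9955,.0945])
for n,(x,y,z) in dict(held=(169,445,.104),c2=(172,492,.075),c1=(165,562,.075),floorL=(124,250,.01),floorR=(213,250,.01),rodL=(73,100,.024),rodR=(266,100,.024),jawL=(122,177,.05),jawR=(218,177,.05)).items():
    p=at(c,180+(x+.5)/1.8-.5,60+(y+.5)/1.8-.5,z)[:2]; print(n,np.round(p,4),np.round([(p-o)@ux,(p-o)@uy],4))
```

```text
held [0.5859 0.2505] [0.0784 0.0002]
c2 [0.5837 0.2183] [ 0.0461 -0.0007]
c1 [0.5796 0.1959] [0.0233 0.0013]
floorL [0.5723 0.2708] [0.0972 0.0157]
floorR [0.6031 0.2678] [ 0.0972 -0.0153]
rodL [0.5635 0.3224] [0.1477 0.0293]
rodR [0.622  0.3168] [ 0.1477 -0.0295]
jawL [0.5779 0.3009] [0.1278 0.0129]
jawR [0.604  0.2984] [ 0.1278 -0.0133]
```

Held cell is centred on the trough. I'll nudge it 4 mm towards the stop and set it down.

move_arm([
  [[-0.005,0,0],[0,0,0],-1],
  [[0,0,0.01],[0,0,0],-1],
  [[0,0,0.01],[0,0,0],-1],
  [[0,0,0.008],[0,0,0],-1],
  [[0,0,0.005],[0,0,0],-1],
  [[0,0,0.003],[0,0,0],-1],
  [[0,0,0.002],[0,0,0],-1],
  [[0,0,0],[0,0,0],-1],
  [[0,0,0],[0,0,0],-1],
])

```text
clock: 10.3
position: [0.585, 0.2478, 0.0466]
ee_rot: [0.74, 0.673, 0.0, -0.0]
ft_force: [-3.7, -1.4, 6.5]
grip_width: 0.294
grasp_force: 39.9
```

move_arm([
  [[0,0,0],[0,0,0],-0.2],
  [[0,0,0],[0,0,0],0],
  [[0,0,0],[0,0,0],0.2],
  [[0,0,0],[0,0,0],0.5],
  [[0,0,0],[0,0,0],0.5],
  [[0,0,-0.02],[0,0,0],0.5],
  [[0,0,-0.04],[0,0,0],0.5],
  [[0,0,-0.05],[0,0,0],0.5],
  [[0,0,-0.05],[0,0,0],0.5],
  [[0,0,-0.05],[0,0,0],1],
  [[0,0,-0.03],[0,0,0],1],
  [[0,0,0],[0,0,0],1],
])

```text
clock: 11.5
position: [0.5866, 0.248, 0.2314]
ee_rot: [0.74, 0.673, 0.004, 0.001]
ft_force: [0.6, 0.3, -0.2]
grip_width: 1.003
grasp_force: 0.0
```

move_arm([
  [[-0.03,-0.004,0],[0,0,0],1],
  [[-0.06,-0.008,0],[0,0,0],1],
  [[-0.06,-0.008,0],[0,0,0],1],
  [[-0.06,-0.008,0],[0,0,0],1],
  [[-0.06,-0.008,0],[0,0,0],1],
  [[-0.06,-0.008,0],[0,0,0],1],
  [[-0.06,-0.008,0],[0,0,0],1],
  [[-0.06,-0.008,0],[0,0,0],1],
  [[-0.06,-0.008,0],[0,0,0],1],
  [[-0.06,-0.008,0],[0,0,0],1],
  [[-0.06,-0.008,0],[0,0,0],1],
  [[-0.06,-0.008,0],[0,0,0],1],
])

```text
clock: 12.7
position: [0.4667, -0.2627, 0.2264]
ee_rot: [0.74, 0.673, 0.0, 0.0]
ft_force: [0.8, -0.3, -0.8]
grip_width: 1.002
grasp_force: 0.0
```

move_arm([
  [[-0.02,-0.003,0.01],[0,0,0],1],
  [[0,0,0.035],[0,0,0],1],
  [[0,0,0.03],[0,0,0],1],
  [[0,0,0],[0,0,0],1],
  [[0,0,0],[0,0,0],1],
  [[0,0,0],[0,0,0],1],
])

```text
clock: 13.3
position: [0.4646, -0.2761, 0.1711]
ee_rot: [0.74, 0.673, 0.0, 0.001]
ft_force: [-0.0, -0.6, 0.2]
grip_width: 1.004
grasp_force: 0.0
```

Run:
```python
from h import *; import pickle
o=st()
c2=pickle.load(open('w2.pkl','rb')); print("from w2",at(c2,79,185,.065))
c=grab("wrist","pics/w5.png"); pickle.dump(c,open("w5.pkl","wb"))
P=proj(c,[.466,-.2742,.065]); print(P)
g=cv2.cvtColor(c['pixels'],cv2.COLOR_RGB2GRAY); x0,y0=int(P[0])-35,int(P[1])-35; p=cv2.medianBlur(g,3)[y0:y0+70,x0:x0+70]
q=cv2.HoughCircles(p,cv2.HOUGH_GRADIENT,1.5,40,param1=120,param2=15,minRadius=10,maxRadius=26); print(q)
r=(p>140).astype(np.uint8); n,l,s,ce=cv2.connectedComponentsWithStats(r)
for i in range(1,n):
    if s[i,4]>80: u,v=ce[i]+[x0,y0]; print(s[i],u,v,at(c,u,v,.065))
```

```text
{'clock': 13.3, 'position': [0.4646, -0.2761, 0.1711], 'ee_rot': [0.7395, 0.6731, 0.0005, 0.0007], 'ft_force': [-0.0034, -0.6059, 0.17], 'grip_width': 1.0043, 'grasp_force': 0.0, 'joint_pos': [-0.2224, 0.2232, 0.7715, 1.8016, -0.1681, 1.182, 0.5067]}
from w2 [ 0.46881314 -0.27430764  0.065     ]
[274.91650155 205.73798316]
[[[35.25 36.75 15.25]]]
[  20    7   33   46 1003] 273.852442671984 202.3519441674975 [ 0.46544997 -0.27150027  0.065     ]
```

move_arm([
  [[0.0023,0.0016,0.03],[0,0,0],1],
  [[0,0,0.03],[0,0,0],1],
  [[0,0,0.03],[0,0,0],1],
  [[0,0,0.03],[0,0,0],1],
  [[0,0,0.03],[0,0,0],1],
  [[0,0,0.029],[0,0,0],1],
  [[0,0,0],[0,0,0],1],
  [[0,0,0],[0,0,0],0.0],
  [[0,0,0],[0,0,0],-0.2],
  [[0,0,0],[0,0,0],-0.4],
  [[0,0,0],[0,0,0],-1],
  [[0,0,0],[0,0,0],-1],
], newtons=40)

```text
clock: 14.55
position: [0.4659, -0.2744, 0.0364]
ee_rot: [0.74, 0.673, 0.0, 0.0]
ft_force: [-1.5, 1.5, 5.8]
grip_width: 0.289
grasp_force: 38.9
```

move_arm([
  [[0,0,0],[0,0,0],-1],
  [[0,0,0],[0,0,0],-1],
  [[0,0,0],[0,0,0],-1],
])

```text
clock: 14.85
position: [0.4659, -0.2744, 0.0364]
ee_rot: [0.74, 0.673, 0.0, 0.0]
ft_force: [-1.6, 0.4, 5.9]
grip_width: 0.29
grasp_force: 38.9
```

move_arm([
  [[0,0,-0.012],[0,0,0],-1],
  [[0,0,-0.03],[0,0,0],-1],
  [[0,0,-0.03],[0,0,0],-1],
  [[0,0,-0.04],[0,0,0],-1],
  [[0,0,-0.04],[0,0,0],-1],
  [[0,0,-0.04],[0,0,0],-1],
  [[0,0,-0.03],[0,0,0],-1],
  [[0,0,-0.02],[0,0,0],-1],
])

```text
clock: 15.65
position: [0.4655, -0.2746, 0.2194]
ee_rot: [0.74, 0.673, 0.001, 0.001]
ft_force: [-0.4, 1.2, -1.1]
grip_width: 0.289
grasp_force: 39.4
```

move_arm([
  [[0.03,0.0038,0],[0,0,0],-1],
  [[0.06,0.0075,0],[0,0,0],-1],
  [[0.06,0.0075,0],[0,0,0],-1],
  [[0.06,0.0075,0],[0,0,0],-1],
  [[0.06,0.0075,0],[0,0,0],-1],
  [[0.06,0.0075,0],[0,0,0],-1],
  [[0.06,0.0075,0],[0,0,0],-1],
  [[0.06,0.0075,0],[0,0,0],-1],
  [[0.06,0.0075,0],[0,0,0],-1],
  [[0.06,0.0075,0],[0,0,0],-1],
  [[0.06,0.0075,0],[0,0,0],-1],
  [[0.06,0.0075,0],[0,0,0],-1],
])

```text
clock: 16.85
position: [0.5785, 0.2365, 0.2178]
ee_rot: [0.74, 0.673, 0.0, 0.0]
ft_force: [1.1, 0.1, -0.4]
grip_width: 0.294
grasp_force: 39.4
```

move_arm([
  [[0.03,0.0038,0],[0,0,0],-1],
  [[0.028,0.0035,0],[0,0,0],-1],
  [[0,0,0],[0,0,0],-1],
  [[0,0,0],[0,0,0],-1],
  [[0,0,0],[0,0,0],-1],
])

```text
clock: 17.35
position: [0.5882, 0.2761, 0.2175]
ee_rot: [0.74, 0.672, -0.0, 0.0]
ft_force: [0.7, -0.8, -1.3]
grip_width: 0.287
grasp_force: 39.5
```

move_arm([
  [[0.0025,0.0005,0.025],[0,0,0],-1],
  [[0,0,0.035],[0,0,0],-1],
  [[0,0,0.035],[0,0,0],-1],
  [[0,0,0.035],[0,0,0],-1],
  [[0,0,0.03],[0,0,0],-1],
  [[0,0,0.02],[0,0,0],-1],
  [[0,0,0.01],[0,0,0],-1],
  [[0,0,0],[0,0,0],-1],
  [[0,0,0],[0,0,0],-1],
])

```text
clock: 18.25
position: [0.5891, 0.2796, 0.0757]
ee_rot: [0.74, 0.673, 0.001, 0.0]
ft_force: [0.1, -0.0, -0.5]
grip_width: 0.292
grasp_force: 39.5
```

Run:
```python
from h import *; import pickle
s=st()
c=grab("wrist","pics/w6.png"); pickle.dump(c,open("w6.pkl","wb"))
g=cv2.cvtColor(c['pixels'],cv2.COLOR_RGB2GRAY)
P=proj(c,[*s['position'][:2],s['position'][2]+.0286]);print("held",P)
Q=proj(c,[.586,.2466,.075]);print("c3",Q)
x0,y0=230,270;p=cv2.medianBlur(g,3)[y0:380,x0:320]
print(cv2.HoughCircles(p,cv2.HOUGH_GRADIENT,1.5,15,param1=120,param2=18,minRadius=8,maxRadius=40))
cv2.imwrite('pics/w6c.png',cv2.resize(c['pixels'][60:400,180:370,::-1],None,fx=1.7,fy=1.7))
```

```text
{'clock': 18.25, 'position': [0.5891, 0.2796, 0.0757], 'ee_rot': [0.7397, 0.673, 0.0007, 0.0002], 'ft_force': [0.1172, -0.0128, -0.4836], 'grip_width': 0.2918, 'grasp_force': 39.473, 'joint_pos': [-0.8054, 0.5317, 0.3918, 1.5732, -0.2215, 1.0793, -0.452]}
held [273.65791434 304.87297204]
c3 [273.57439492 332.69037622]
[[[ 50.25      47.25      39.050003]
  [ 39.75      26.25      37.4     ]
  [ 53.25      74.25      29.150002]
  [ 29.25      47.25      32.449997]
  [ 26.25      84.75      25.7     ]
  [ 54.75      30.75      20.900002]
  [ 39.75      59.25      22.55    ]
  [ 84.75      69.75      37.4     ]
  [ 65.25      83.25      20.900002]
  [ 42.75     110.25      24.2     ]
  [ 26.25      69.75      20.75    ]
  [ 48.75      89.25      15.799999]
  [ 11.25      84.75      10.85    ]
  [ 53.25      14.25       8.525   ]]]
```

move_arm([
  [[-0.0015,0,0],[0,0,0],-1],
  [[0,0,0.01],[0,0,0],-1],
  [[0,0,0.01],[0,0,0],-1],
  [[0,0,0.008],[0,0,0],-1],
  [[0,0,0.005],[0,0,0],-1],
  [[0,0,0.003],[0,0,0],-1],
  [[0,0,0.002],[0,0,0],-1],
  [[0,0,0],[0,0,0],-1],
  [[0,0,0],[0,0,0],-1],
])

```text
clock: 19.2
position: [0.5885, 0.2785, 0.0465]
ee_rot: [0.74, 0.673, 0.0, -0.0]
ft_force: [-0.7, -0.3, 4.1]
grip_width: 0.294
grasp_force: 39.7
```

move_arm([
  [[0,0,0],[0,0,0],-0.2],
  [[0,0,0],[0,0,0],0],
  [[0,0,0],[0,0,0],0.2],
  [[0,0,0],[0,0,0],0.5],
  [[0,0,0],[0,0,0],0.5],
  [[0,0,-0.02],[0,0,0],0.5],
  [[0,0,-0.04],[0,0,0],0.5],
  [[0,0,-0.05],[0,0,0],0.5],
  [[0,0,-0.05],[0,0,0],0.5],
  [[0,0,-0.05],[0,0,0],0.5],
  [[0,0,-0.02],[0,0,0],0.5],
  [[0,0,0],[0,0,0],0.5],
])

```text
clock: 20.4
position: [0.5896, 0.2788, 0.2222]
ee_rot: [0.74, 0.673, 0.003, 0.0]
ft_force: [-0.3, 0.3, -0.2]
grip_width: 0.744
grasp_force: 0.0
```

move_arm([
  [[-0.03,0,0],[0,0,0],0.5],
  [[-0.045,0,0],[0,0,0],0.5],
  [[-0.045,0,0],[0,0,0],0.5],
  [[-0.045,0,0],[0,0,0],0.5],
  [[-0.045,0,0],[0,0,0],0.5],
  [[-0.04,0,0],[0,0,0],0.5],
  [[-0.03,0,0],[0,0,0],0.5],
  [[-0.014,0,0],[0,0,0],0.5],
  [[0,0,0],[0,0,0],0.5],
  [[0,0,0],[0,0,0],0.5],
  [[0,0,0],[0,0,0],0.5],
])

```text
clock: 21.5
position: [0.5676, 0.0607, 0.2182]
ee_rot: [0.739, 0.674, -0.0, -0.0]
ft_force: [-0.3, 0.6, 0.4]
grip_width: 0.748
grasp_force: 0.0
```

Run:
```python
from h import *; import pickle
s=st()
c=grab("wrist","pics/w7.png"); pickle.dump(c,open("w7.pkl","wb"))
print("grip",proj(c,[.5679,.059,.045]),[proj(c,[.5787+.0945*x,.1725+.9955*x,.075]).round(1).tolist() for x in (.023,.046,.0745,.1055)])
cv2.imwrite('pics/w7c.png',cv2.resize(c['pixels'][0:330,160:400,::-1],None,fx=1.8,fy=1.8,interpolation=cv2.INTER_CUBIC))
```

```text
{'clock': 21.5, 'position': [0.5676, 0.0607, 0.2182], 'ee_rot': [0.7388, 0.6739, -0.0001, -0.0003], 'ft_force': [-0.2564, 0.6493, 0.429], 'grip_width': 0.7476, 'grasp_force': 0.0, 'joint_pos': [-0.6342, 0.232, 0.526, 1.6528, -0.1208, 1.2897, -0.178]}
grip [274.05053896 190.74546328] [[274.7, 20.7], [274.8, -14.6], [274.9, -60.9], [275.1, -115.0]]
```

View pics/w7c.png

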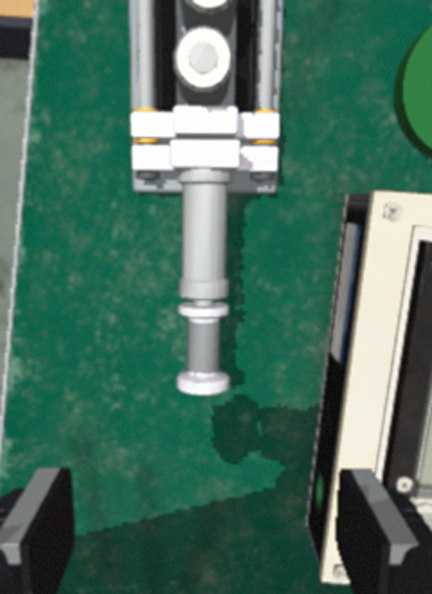

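Wrist crop: cell_1's top at (203,57), barrel mouth near row 290, grip flanges at (204,310) and (203,382). The box on the right starts around column 312, so I should narrow the opening before descending.

Run:
```python
from h import *; import pickle
c=pickle.load(open('w7.pkl','rb'))
o=np.array([.5787,.1725]);ux=np.array([.0945,.9955]);uy=np.array([-.9955,.0945])
for n,(x,y,z) in dict(fl1=(204,310,.048),fl2=(203,382,.048),waist=(203.5,345,.053),stopL=(175,124,.05),stopR=(238,124,.05),boxb=(312,500,0),boxt=(325,500,.05)).items():
    p=at(c,160+(x+.5)/1.8-.5,(y+.5)/1.8-.5,z)[:2]; print(n,np.round(p,4),np.round([(p-o)@ux,(p-o)@uy],4))
# any bright ring check: 4 cells via top view
t=grab("top","pics/top1.png"); pickle.dump(t,open("top1.pkl","wb"))
k=t['pixels'].mean(2)
for x in np.arange(0,.130,.004): print(round(x,3), [int(k[int(round(v)),int(round(u))]) for u,v in [proj(t,[*(o+ux*x),.065])]],end=' ')
```

```text
fl1 [0.5687 0.0773] [-0.0957  0.0009]
fl2 [0.5646 0.0392] [-0.134   0.0014]
waist [0.5669 0.0603] [-0.1129  0.0012]
stopL [0.5633 0.1663] [-0.0076  0.0147]
stopR [0.5927 0.1636] [-0.0075 -0.0148]
boxb [ 0.6258 -0.0602] [-0.2272 -0.0689]
boxt [ 0.6258 -0.0344] [-0.2016 -0.0665]
0.0 [191] 0.004 [190] 0.008 [190] 0.012 [192] 0.016 [193] 0.02 [195] 0.024 [196] 0.028 [197] 0.032 [197] 0.036 [197] 0.04 [191] 0.044 [178] 0.048 [185] 0.052 [192] 0.056 [189] 0.06 [172] 0.064 [176] 0.068 [191] 0.072 [195] 0.076 [193] 0.08 [203] 0.084 [203] 0.088 [174] 0.092 [131] 0.096 [149] 0.1 [206] 0.104 [207] 0.108 [202] 0.112 [206] 0.116 [210] 0.12 [184] 0.124 [191] 0.128 [223]
```

move_arm([
  [[-0.0022,-0.0005,0],[0,0,0],-0.1],
  [[0,0,0.03],[0,0,0],-0.1],
  [[0,0,0.045],[0,0,0],-0.1],
  [[0,0,0.045],[0,0,0],-0.1],
  [[0,0,0.045],[0,0,0],-0.1],
  [[0,0,0.035],[0,0,0],-0.1],
  [[0,0,0.02],[0,0,0],-0.1],
  [[0,0,0],[0,0,0],-0.1],
  [[0,0,0],[0,0,0],-0.1],
])

```text
clock: 22.5
position: [0.5678, 0.0574, 0.0545]
ee_rot: [0.74, 0.673, 0.0, 0.0]
ft_force: [-0.1, -0.0, -0.1]
grip_width: 0.448
grasp_force: 0.0
```

move_arm([
  [[0,0,0.02],[0,0,0],-0.1],
  [[0,0,0.018],[0,0,0],-0.1],
  [[0,0,0],[0,0,0],-0.1],
  [[0,0,0],[0,0,0],-0.1],
])

```text
clock: 22.9
position: [0.5669, 0.0572, 0.0248]
ee_rot: [0.74, 0.673, -0.0, -0.0]
ft_force: [-0.2, 0.7, -0.2]
grip_width: 0.45
grasp_force: 0.0
```

move_arm([
  [[0.0015,0,0],[0,0,0],-0.3],
  [[0,0,0],[0,0,0],-0.5],
  [[0,0,0],[0,0,0],-1],
  [[0,0,0],[0,0,0],-1],
  [[0,0,0],[0,0,0],-1],
  [[0,0,0],[0,0,0],-1],
  [[0,0,0],[0,0,0],-1],
], newtons=60)

```text
clock: 23.6
position: [0.5668, 0.0587, 0.0256]
ee_rot: [0.74, 0.673, -0.0, -0.001]
ft_force: [-5.5, 0.9, 6.6]
grip_width: 0.166
grasp_force: 58.3
```

move_arm([
  [[0,-0.0008,0],[0,0,0],-1],
  [[-0.006,0,0],[0,0,0],-1],
  [[-0.008,0,0],[0,0,0],-1],
  [[-0.008,0,0],[0,0,0],-1],
  [[-0.002,0,0],[0,0,0],-1],
  [[0,0,0],[0,0,0],-1],
  [[0,0,0],[0,0,0],-1],
])

```text
clock: 24.3
position: [0.5649, 0.0401, 0.0255]
ee_rot: [0.74, 0.673, 0.0, -0.0]
ft_force: [-4.1, 0.2, 7.7]
grip_width: 0.165
grasp_force: 58.8
```

move_arm([
  [[-0.004,0,0],[0,0,0],-1],
  [[-0.004,0,0],[0,0,0],-1],
  [[-0.004,0,0],[0,0,0],-1],
  [[-0.004,0,0],[0,0,0],-1],
  [[-0.004,0,0],[0,0,0],-1],
  [[0,0,0],[0,0,0],-1],
  [[0,0,0],[0,0,0],-1],
])

```text
clock: 25.0
position: [0.5636, 0.0271, 0.0256]
ee_rot: [0.739, 0.673, 0.001, -0.001]
ft_force: [-2.5, 7.3, 6.6]
grip_width: 0.165
grasp_force: 58.8
```

Run:
```python
from h import *; import pickle
s=st()
c=grab("wrist","pics/w8.png"); pickle.dump(c,open("w8.pkl","wb"))
k=c['pixels'].mean(2)
o=np.array([.5787,.1725]);ux=np.array([.0945,.9955]);uy=np.array([-.9955,.0945])
for x in np.arange(-.2,-.06,.004):
    u,v=proj(c,[*(o+ux*x+uy*.001),.052]); print(round(x,3),int(v),int(k[int(v),int(u)]) if 0<=int(v)<420 else None,end=' | ')
```

```text
{'clock': 25.0, 'position': [0.5636, 0.0271, 0.0256], 'ee_rot': [0.7392, 0.6734, 0.0008, -0.0008], 'ft_force': [-2.5234, 7.3062, 6.5775], 'grip_width': 0.1654, 'grasp_force': 58.7598, 'joint_pos': [-0.5258, 0.4377, 0.4795, 1.8525, -0.253, 0.911, -0.0217]}
-0.2 414 27 | -0.196 406 27 | -0.192 398 25 | -0.188 390 27 | -0.184 383 25 | -0.18 375 40 | -0.176 366 79 | -0.172 358 176 | -0.168 350 153 | -0.164 341 153 | -0.16 332 102 | -0.156 324 103 | -0.152 315 106 | -0.148 305 105 | -0.144 296 103 | -0.14 287 121 | -0.136 277 169 | -0.132 267 244 | -0.128 258 224 | -0.124 247 212 | -0.12 237 210 | -0.116 227 212 | -0.112 216 213 | -0.108 205 217 | -0.104 194 207 | -0.1 183 213 | -0.096 172 215 | -0.092 160 219 | -0.088 148 222 | -0.084 136 224 | -0.08 124 226 | -0.076 111 229 | -0.072 98 231 | -0.068 85 232 | -0.064 72 235 |
```

move_arm([
  [[-0.005,0,0],[0,0,0],-1],
  [[-0.005,0,0],[0,0,0],-1],
  [[-0.005,0,0],[0,0,0],-1],
  [[-0.005,0,0],[0,0,0],-1],
  [[-0.005,0,0],[0,0,0],-1],
  [[-0.005,0,0],[0,0,0],-1],
  [[-0.005,0,0],[0,0,0],-1],
  [[-0.004,0,0],[0,0,0],-1],
  [[0,0,0],[0,0,0],-1],
  [[0,0,0],[0,0,0],-1],
], newtons=80)

```text
clock: 26.05
position: [0.5609, -0.0001, 0.0256]
ee_rot: [0.739, 0.674, 0.001, -0.002]
ft_force: [-3.7, 11.9, 7.6]
grip_width: 0.162
grasp_force: 78.0
```

Run:
```python
from h import *; import pickle
s=st()
c=grab("wrist","pics/w9.png"); pickle.dump(c,open("w9.pkl","wb"))
k=c['pixels'].mean(2)
o=np.array([.5787,.1725]);ux=np.array([.0945,.9955]);uy=np.array([-.9955,.0945])
for x in np.arange(-.2,-.1,.002):
    u,v=proj(c,[*(o+ux*x+uy*.001),.050]); print(round(x,3),int(v),int(k[int(v),int(u)]) if 0<=int(v)<420 else None,end=' | ')
```

```text
{'clock': 26.05, 'position': [0.5609, -0.0001, 0.0256], 'ee_rot': [0.7388, 0.674, 0.0014, -0.0016], 'ft_force': [-3.6688, 11.9448, 7.5876], 'grip_width': 0.1624, 'grasp_force': 78.0376, 'joint_pos': [-0.4842, 0.4325, 0.4868, 1.8614, -0.2566, 0.9089, 0.032]}
-0.2 356 174 | -0.198 352 174 | -0.196 348 152 | -0.194 344 157 | -0.192 339 162 | -0.19 335 166 | -0.188 331 102 | -0.186 326 103 | -0.184 322 104 | -0.182 318 104 | -0.18 313 103 | -0.178 309 103 | -0.176 304 103 | -0.174 300 105 | -0.172 295 103 | -0.17 290 103 | -0.168 286 159 | -0.166 281 167 | -0.164 276 169 | -0.162 271 234 | -0.16 267 240 | -0.158 262 251 | -0.156 257 186 | -0.154 252 151 | -0.152 247 210 | -0.15 242 211 | -0.148 237 211 | -0.146 232 211 | -0.144 227 206 | -0.142 221 207 | -0.14 216 208 | -0.138 211 209 | -0.136 205 209 | -0.134 200 208 | -0.132 195 208 | -0.13 189 208 | -0.128 184 209 | -0.126 178 208 | -0.124 172 211 | -0.122 167 211 | -0.12 161 213 | -0.118 155 211 | -0.116 149 214 | -0.114 143 111 | -0.112 137 214 | -0.11 131 220 | -0.108 125 224 | -0.106 119 170 | -0.104 113 193 | -0.102 107 215 |
```

Run:
```python
from h import *; import pickle
c=pickle.load(open('w9.pkl','rb')); k=c['pixels'].mean(2).astype(int)
u,v=proj(c,[.5682,.059,.05]); print(u,v)
print([(r,k[r,int(u)-3],k[r,int(u)],k[r,int(u)+3]) for r in range(110,160)])
print(k[150,255:295].tolist(),k[143,255:295].tolist(),k[120,245:305].tolist())
```

```text
279.0503110211022 143.81499942842578
[(110, np.int64(172), np.int64(210), np.int64(200)), (111, np.int64(171), np.int64(211), np.int64(203)), (112, np.int64(175), np.int64(207), np.int64(201)), (113, np.int64(187), np.int64(197), np.int64(194)), (114, np.int64(182), np.int64(193), np.int64(190)), (115, np.int64(160), np.int64(196), np.int64(195)), (116, np.int64(167), np.int64(207), np.int64(207)), (117, np.int64(178), np.int64(218), np.int64(218)), (118, np.int64(178), np.int64(222), np.int64(220)), (119, np.int64(160), np.int64(221), np.int64(220)), (120, np.int64(163), np.int64(221), np.int64(219)), (121, np.int64(213), np.int64(220), np.int64(217)), (122, np.int64(225), np.int64(220), np.int64(217)), (123, np.int64(222), np.int64(218), np.int64(216)), (124, np.int64(221), np.int64(218), np.int64(216)), (125, np.int64(221), np.int64(216), np.int64(214)), (126, np.int64(220), np.int64(216), np.int64(214)), (127, np.int64(219), np.int64(215), np.int64(213)), (128, np.int64(219), np.int64(213), np.int64(212)), (129, np.int64(219), np.int64(211), np.int64(210)), (130, np.int64(216), n
[... 1516 characters left out ...]
195), np.int64(177))]
[91, 86, 80, 73, 76, 107, 148, 166, 178, 188, 193, 198, 203, 210, 215, 218, 219, 220, 220, 219, 213, 207, 202, 201, 196, 190, 184, 176, 167, 158, 148, 134, 112, 83, 52, 43, 46, 46, 47, 46] [92, 95, 98, 99, 101, 101, 103, 105, 110, 109, 109, 107, 111, 111, 112, 112, 113, 112, 112, 113, 111, 110, 108, 111, 109, 108, 106, 105, 104, 105, 102, 101, 98, 97, 95, 95, 93, 94, 88, 86] [168, 171, 174, 178, 180, 186, 189, 191, 195, 200, 202, 206, 207, 207, 209, 210, 213, 215, 217, 220, 222, 224, 224, 225, 226, 216, 175, 162, 160, 161, 158, 163, 188, 216, 221, 221, 221, 219, 217, 214, 211, 208, 204, 201, 197, 195, 190, 191, 190, 190, 188, 186, 179, 172, 167, 163, 163, 163, 161, 157]
```

move_arm([
  [[-0.0034,0,0],[0,0,0],-1],
  [[-0.0033,0,0],[0,0,0],-1],
  [[0,0,0],[0,0,0],-1],
  [[0,0,0],[0,0,0],-1],
  [[0,0,0],[0,0,0],-1],
  [[0,0,0],[0,0,0],-1],
])

```text
clock: 26.7
position: [0.5604, -0.0047, 0.0255]
ee_rot: [0.739, 0.674, 0.001, -0.002]
ft_force: [-4.5, 13.3, 7.9]
grip_width: 0.159
grasp_force: 78.1
```

Run:
```python
from h import *; import pickle
s=st()
c=grab("wrist","pics/w10.png"); pickle.dump(c,open("w10.pkl","wb")); k=c['pixels'].mean(2).astype(int)
o=np.array([.5787,.1725]);ux=np.array([.0945,.9955]);uy=np.array([-.9955,.0945])
for x in np.arange(-.14,-.1,.001):
    u,v=proj(c,[*(o+ux*x+uy*.001),.050]); print(round(x*1000),int(v),k[int(v),int(u)-4],k[int(v),int(u)],end=' | ')
t=grab("top","pics/top2.png");pickle.dump(t,open("top2.pkl","wb"));k=t['pixels'].mean(2)
print()
# jaw end: white jaw top vs trough
for x in np.arange(.0,.17,.004):
    u,v=proj(t,[*(o+ux*x),.05]); print(round(x*1000),int(k[int(round(v)),int(round(u))]),end=' | ')
```

```text
{'clock': 26.7, 'position': [0.5604, -0.0047, 0.0255], 'ee_rot': [0.7386, 0.6741, 0.0015, -0.0017], 'ft_force': [-4.4573, 13.3456, 7.8675], 'grip_width': 0.1587, 'grasp_force': 78.0705, 'joint_pos': [-0.477, 0.4319, 0.488, 1.8626, -0.2573, 0.9087, 0.0413]}
-140 204 217 209 | -139 201 219 209 | -138 198 217 208 | -137 196 217 209 | -136 193 218 207 | -135 190 218 210 | -134 187 217 208 | -133 185 218 207 | -132 182 219 210 | -131 179 219 208 | -130 176 219 210 | -129 173 219 212 | -128 171 218 211 | -127 168 218 211 | -126 165 219 211 | -125 162 220 212 | -124 159 219 213 | -123 156 219 213 | -122 153 220 214 | -121 150 220 213 | -120 147 220 213 | -119 145 220 215 | -118 142 221 214 | -117 139 153 144 | -116 136 48 46 | -115 133 49 48 | -114 130 58 57 | -113 126 191 191 | -112 123 217 215 | -111 120 221 217 | -110 117 223 220 | -109 114 224 223 | -108 111 227 225 | -107 108 229 228 | -106 105 176 158 | -105 102 227 217 | -104 98 195 193 | -103 95 217 201 | -102 92 218 215 | -101 89 218 216 | -100 86 217 216 | 
0 188 | 4 147 | 8 173 | 12 213 | 16 209 | 20 208 | 24 214 | 28 215 | 32 179 | 36 206 | 40 209 | 44 206 | 48 213 | 52 210 | 56 193 | 60 188 | 64 204 | 68 202 | 72 204 | 76 211 | 80 212 | 84 191 | 88 206 | 92 213 | 96 207 | 100 206 | 104 224 | 108 228 | 112 238 | 116 244 | 120 246 | 124 246 | 128 244 | 132 243 | 136 238 | 140 236 | 144 239 | 148 228 | 152 203 | 156 172 | 160 170 | 164 172 | 168 172 |
```

Dark band visible at the mouth is about 4 mm long (its front half), force is 13.3 N and the row is closed up. I'll make a short hold check, then hand in.

move_arm([
  [[0,0,0],[0,0,0],-1],
  [[0,0,0],[0,0,0],-1],
  [[0,0,0],[0,0,0],-1],
  [[0,0,0],[0,0,0],-1],
  [[0,0,0],[0,0,0],-1],
])

```text
clock: 27.3
position: [0.5604, -0.0047, 0.0255]
ee_rot: [0.739, 0.674, 0.001, -0.002]
ft_force: [-4.5, 13.3, 7.2]
grip_width: 0.16
grasp_force: 78.1
```

Run:
```python
from h import *
st(); print(order.hand_in())
```

```text
{'clock': 27.3, 'position': [0.5604, -0.0047, 0.0255], 'ee_rot': [0.7386, 0.6741, 0.0015, -0.0017], 'ft_force': [-4.5395, 13.2705, 7.1727], 'grip_width': 0.1596, 'grasp_force': 78.0693, 'joint_pos': [-0.477, 0.4319, 0.4879, 1.8626, -0.2573, 0.9087, 0.0413]}
the job is handed in; nothing more can be done
None
```

I handed the job in at 27.3 s with all four thick cells standing in the trough, the jaw closed on them and the arm holding the rod pulled to about 40 mm (13.3 N) with the barrel's mouth on the mark; the hand-in returned no verdict.

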